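# Shut the drill bit case and slide its lock home

### The job

Shut the lid of the blue drill bit case and then, with the lid down, slide the small recessed lock in its top fully home towards the lid's free edge, so that its tongue goes under the keeper. Do not slide the lock before the lid is shut, and leave the other things on the shelf where they are.

Things in the scene. Friction and masses are not known exactly. Their poses are not given: they have to be found in the camera images.
- bit_case: Blue plastic drill bit case, fixed on the worktop (z = 0), 130 mm (x) by 200 mm (y) in plan, 45 mm tall without its lid; 57 mm with the lid shut. Origin: centre of its underside. x axis points from the front (keeper side) to the hinge side, z up. The keeper, an arch 30 mm wide, 60 mm tall, stands mid-front, reaching 9 mm out.
- case_lid (a joint): Hinge of the case's lid, rad: 0 = shut, grows as the lid opens (upper stop 1.6). It starts between 0.5 and 1.0. A stiff hinge: the lid stays at any angle where it is left, and a few newtons near its free edge swing it.
- lid_hinge (a point): The middle of the hinge line, which runs along the case's y axis: 65 mm to +x of the case's origin and 45 mm up, level with the underside of the shut lid. The lid is a blue slab 12 mm thick, reaching 130 mm from the hinge to its free edge and 200 mm wide. Axes are those of the lid: x from free edge to hinge, z out of its upper face.
- lid_edge (a point): Middle of the free edge of the lid on its upper face (130 mm from the hinge). Axes as for lid_hinge.
- lock (a joint): Travel of the sliding lock in the lid, m: 0 = fully unlocked (nearest the hinge), 0.018 = fully locked, at its stop (nearest the free edge, tongue under the keeper's arch). It starts between 0 and 0.004, stays where it is left, and needs about 1.5 N to slide.
- lock_top (a point): Centre of the top of the lock's steel thumb piece, flush with the lid's upper face: 10 mm long (along the slide), 14 mm wide, 8 mm high, standing on the recess floor. Centred 92 mm from the hinge when unlocked, 110 mm when locked. Axes are the lid's: x points to the hinge, so locking is towards -x. About 49 mm of the recess is free on its hinge side for a fingertip.
- recess (a point): Centre of the floor of the lock's recess, in the middle of the lid's upper face. The recess is 8 mm deep (its floor is 4 mm above the lid's underside), 34 mm wide (along y) and runs along the slide from 38 mm to 118 mm from the hinge line. Axes are the lid's.
- canister_mid (a point): Bystander: stainless steel canister with screw-top lid, 92 mm diameter, 128 mm tall. Point 64 mm above the worktop, at its middle. To be left alone.
- nail_set_mid (a point): Bystander: steel nail set (punch), about 110 mm long, 11 mm thick, lying. Point 5.5 mm above the worktop, at its middle. To be left alone.
- frame_corner_mid (a point): Bystander: L-shaped white ceramic picture frame corner sample, 80 x 80 x 20 mm. Point 10 mm above the worktop, at its middle. To be left alone.
- rubber_hammer_mid (a point): Bystander: small hammer with rubber head, 240 mm long, lying. Point 15 mm above the worktop, at its middle. To be left alone.
- tape_measure_mid (a point): Bystander: grey tape measure, 66 x 34 x 58 mm. Point 29 mm above the worktop, at its middle. To be left alone.
- spirit_level_mid (a point): Bystander: aluminium spirit level, 200 x 22 x 45 mm. Point 22.5 mm above the worktop, at its middle. To be left alone.
- hook_box_mid (a point): Bystander: small cardboard box of picture hooks, 60 x 42 x 26 mm. Point 13 mm above the worktop, at its middle. To be left alone.
Mind the look-alikes: they are no part of the job. What is meant by the bit_case is not orange, and is the larger of those in its own colour.

How it is judged:
By the outcome, as a careful person would: the job done as asked, in the order asked, and still so for the second after the job is handed in, with the robot touching nothing.
It also fails if it takes over 40 s, if anything falls off the work surface, if the arm or the gripper's body presses on something with over 40 N, if the wrist force passes 120 N, or if a joint passes its speed limit or range.

### The arm

A 6-joint arm with a two-finger parallel gripper is mounted at the origin on the work surface. World frame = base frame: x ahead of the robot, y to its left, z up, the work surface at z = 0. Lengths are in m, angles in rad, forces in N, time in s.
With the tool pointing down it reaches from about 0.35 to 0.975 m from the base axis. Payload 17.4 kg.
Tool frame: the origin (TCP) lies midway between the tips of the shut fingers; the grasp point (between the pads) lies r.tcp_to_grasp behind it (r.tcp_to_grasp is the distance from the TCP to the grasp point, in m); z points along the fingers, y is the direction in which the jaws open and shut (so a half turn about z gives the same grasp; the last joint's range is limited). The gripper opens to 85 mm and grips with 20 to 120 N. Pads are 22 mm wide; open, the fingers measure 114 mm over their backs; the gripper's body (76 mm by 85 mm) begins 54 mm behind the grasp point. The pads swing forward as they close: fully open they stand 13 mm farther back than shut.
Start: joints at [-1.321, 0.116, 1.442, -0, 1.584, -0.038], TCP at [0.192, -0.647, 0.231] pointing down, gripper open.
Joint ranges: [-2.83, 2.83], [-0.83, 2.19], [0.07, 2.5], [-1.14, 4.28], [0.01, 3], [-2.97, 2.97]. Speed limits (rad/s): [1.89, 1.89, 2.22, 3.14, 3.14, 3.14].

### API

Orientations are given as a unit quaternion [x, y, z, w].
In Python, from cell import r gives the robot as it stands. The module is installed in compiled form; this text tells all that it offers. Calls block until the motion is done:
- r.movep(position, orientation): joint-space move of the TCP to a pose.
- r.move_straight(position, rot=None, rate=0.15, threshold=None): straight line of the TCP; rot=None keeps the orientation; rate is the mean speed in m/s. With threshold (N) it stops when the force on the tool has changed by that much, and returns True; else False.
- r.move_j(angles): joint-space move.
- r.open() and r.close_gripper(grip_force=None): open the fingers fully, or close them until they stop; grip_force is the grip in N (None keeps the last).
- r.pause(seconds).
- r.solve_ik(position, orientation): joint angles nearest the present ones, or None.
- r.read_state(): the state.
- r.read_camera(name): name is "scene" or "side" or "wrist"; returns the picture (420x560x3 uint8, red, green, blue); there is no depth.
- r.get_calibration(name): a dict with "K" (3x3 intrinsics, pixels), "T" (4x4, takes a point from camera to world coordinates); the wrist camera has in their place "mount" (4x4, takes a point from camera to tool coordinates, whose origin is the TCP and whose axes are the flange's). Camera axes: x right, y down, z forward; pixel columns grow to the right and rows downward; lengths in m; the calibration is good to about 2 mm. A picture is of the moment at which its call begins: read the wrist's pose just before it. get_calibration takes no time and is no camera call.
A pose or a line that the arm cannot do raises r.Unreachable and nothing moves.
- r.hand_in(): hands the job in, once; it reports no verdict.
Trained networks look in the newest picture that a camera, given by its name, has taken for a name from the list of things; names that differ only in an ending like _2 or _b are one class to them, and where a whole thing is asked for, a point or a joint stands for the part that bears it (a point fixed in the world has none). Each returns a list of dicts, best first, with "conf" (0 to 1); they miss things now and then, are a little off and sometimes report something else, mostly with a low value. They report only what shows in the picture. A call takes as long as a camera call. They do not tell look-alikes from the thing itself.
- r.find_in(query, camera): "point" ([x, y, z] in m, in world coordinates, good to about 4 mm: the middle of the surface that is visible of it).
- r.landmark_of(query, camera): "point" ([x, y, z] in m, in world coordinates, good to about 4 mm: a listed point, or the origin of a listed thing).
The state is a dict: "time_s": time; "q": joint angles; "qvel": joint speeds; "joint_torque": joint torques, N m; "tcp_pos": TCP position; "tcp_rot": TCP orientation; "force": force on the tool from outside, world axes, zero at the start; "ft_torque": the same for the moment, N m; "grip_width": finger opening in m.
Only numpy, scipy, OpenCV 4.12 (cv2) and the standard library are available. Lean on these libraries where they do the work, as an engineer would, in place of code of your own. Each camera call takes 0.05 s, during which the arm holds its last target. There are 200 camera calls.

## Working session

There is one attempt and no reset: what is moved stays moved. The work goes in short steps, each a Python script; the robot and the scene stay as the last script left them, time stands still between calls to the robot, and variables do not carry over. Pictures are saved under pics/ and viewed, about 8 in all and at most 12, crops included, and the job is handed in when it is done.

```bash
mkdir -p pics; python3 - <<'E'
from cell import r
import cv2,numpy as np
ims=[]
for c in ["scene","side"]:
    im=r.read_camera(c); cv2.imwrite(f"pics/{c}0.png",im[:,:,::-1])
    k=r.get_calibration(c); K=k["K"];Ti=np.linalg.inv(k["T"])
    print(c,"cam at",np.round(np.array(k["T"])[:3,3],2))
    for q in ["bit_case","lid_hinge","lid_edge","lock_top","recess"]:
        for d in r.landmark_of(q,c)[:4]:
            p=np.array(d["point"]); v=K@(Ti@np.r_[p,1])[:3]
            print(q,np.round(d["conf"],2),np.round(p,3),np.round(v[:2]/v[2]))
print(r.read_state()["tcp_rot"],r.tcp_to_grasp,r.read_state()["time_s"])
E
```

```text
scene cam at [ 1.48 -1.    1.03]
bit_case 0.9 [0.345 0.069 0.003] [256. 211.]
bit_case 0.86 [ 0.238 -0.344  0.   ] [138. 253.]
bit_case 0.56 [ 0.595 -0.113  0.   ] [272. 267.]
lid_hinge 0.79 [0.391 0.06  0.034] [264. 209.]
lid_hinge 0.57 [ 0.659 -0.128  0.043] [284. 268.]
lid_edge 0.86 [ 0.182 -0.319  0.059] [131. 227.]
lid_edge 0.6 [ 0.571 -0.102  0.141] [268. 224.]
lock_top 0.42 [ 0.601 -0.113  0.115] [273. 237.]
lock_top 0.38 [ 0.213 -0.336  0.056] [132. 234.]
recess 0.89 [0.335 0.069 0.036] [254. 202.]
recess 0.69 [ 0.601 -0.111  0.099] [273. 242.]
recess 0.59 [ 0.23  -0.341  0.046] [135. 240.]
recess 0.4 [ 0.601 -0.113  0.117] [273. 237.]
side cam at [0.27 1.15 0.95]
bit_case 0.96 [ 0.344  0.064 -0.001] [335. 232.]
bit_case 0.95 [ 0.244 -0.345 -0.001] [372. 168.]
bit_case 0.9 [ 0.597 -0.108 -0.001] [271. 193.]
lid_hinge 0.64 [ 0.656 -0.126  0.046] [256. 178.]
lid_hinge 0.59 [ 0.299 -0.368  0.045] [360. 153.]
lid_hinge 0.58 [0.388 0.056 0.032] [322. 221.]
lid_edge 0.95 [ 0.57  -0.1    0.141] [277. 162.]
lid_edge 0.9 [0.305 0.073 0.042] [348. 225.]
lid_edge 0.71 [ 0.182 -0.313  0.055] [390. 162.]
recess 0.83 [ 0.23  -0.34   0.048] [377. 158.]
recess 0.65 [ 0.606 -0.111  0.101] [268. 169.]
recess 0.65 [0.338 0.066 0.037] [337. 224.]
[ 9.89663230e-01  1.43410917e-01 -6.35917797e-06 -8.75352651e-06] 0.0187 0.6
```

View pics/scene0.png

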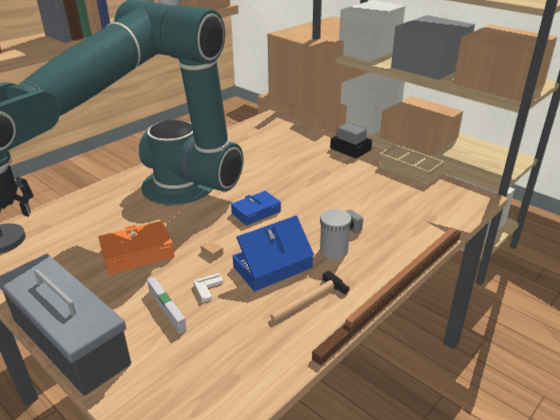

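View pics/side0.png

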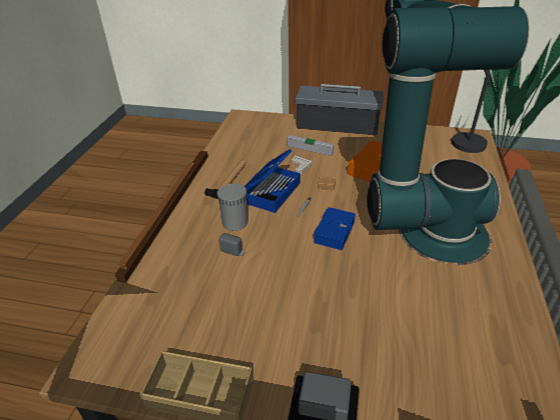

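The scene picture shows the case candidates: large blue with its lid open (272,267), small blue (256,211) and orange (138,253). I choose the large blue at (272,267). In the side picture it is at (271,190), with the canister on its +y side at (233,207). Next I go above it for a close wrist check.

```bash
cat > h.py <<'E'
from cell import r
import cv2,numpy as np
from scipy.spatial.transform import Rotation as R
def quat(yaw, s):  # tool down, tool y along s * case x
    x=np.array([np.cos(yaw),np.sin(yaw),0])*s; z=np.array([0,0,-1.])
    return R.from_matrix(np.c_[np.cross(x,z),x,z]).as_quat()
def look(fn):
    st=r.read_state(); T=np.eye(4); T[:3,:3]=R.from_quat(st["tcp_rot"]).as_matrix(); T[:3,3]=st["tcp_pos"]
    k=r.get_calibration("wrist"); C=T@k["mount"]; im=r.read_camera("wrist").copy()
    for q in ["bit_case","lid_hinge","lid_edge","lock_top","recess"]:
        for d in r.landmark_of(q,"wrist")[:3]:
            p=np.array(d["point"]); v=k["K"]@(np.linalg.inv(C)@np.r_[p,1])[:3]
            print(q,np.round(d["conf"],2),np.round(p,4),np.round(v[:2]/v[2]))
    cv2.imwrite(fn,im[:,:,::-1]); print("t",r.read_state()["time_s"]); return im,k["K"],C
E
python3 - <<'E'
from h import *
yaw=np.arctan2(-.018,.060)
r.move_straight([0.192,-0.647,0.40]) if r.solve_ik([0.192,-0.647,0.40],r.read_state()["tcp_rot"]) is not None else None
p=[0.56,-0.10,0.38]
for s in (1,-1):
    q=r.solve_ik(p,quat(yaw,s)); print(s,None if q is None else np.round(q,2))
s=min((1,-1),key=lambda s: abs(r.solve_ik(p,quat(yaw,s))[5]) if r.solve_ik(p,quat(yaw,s)) is not None else 99)
print("s",s); r.movep(p,quat(yaw,s)); r.close_gripper()
im,K,C=look("pics/w0.png")
print("cam",np.round(C[:3,3],3),"view",np.round(C[:3,2],2))
E
```

```text
1 [-0.22 -0.12  1.43 -0.    1.82  0.07]
-1 None
s 1
bit_case 0.97 [ 0.5929 -0.1078 -0.0022] [300. 151.]
bit_case 0.58 [ 0.3462  0.0712 -0.001 ] [85. 75.]
lid_hinge 0.94 [ 0.2973 -0.3689  0.049 ] [162. 376.]
lid_hinge 0.57 [0.3888 0.0632 0.0311] [107.  69.]
lid_edge 0.83 [0.2997 0.0731 0.0414] [33. 82.]
lid_edge 0.74 [ 0.5718 -0.1053  0.1409] [289. 172.]
lock_top 0.71 [ 0.5999 -0.1066  0.1162] [313. 161.]
lock_top 0.52 [0.3313 0.073  0.0396] [57. 75.]
lock_top 0.26 [ 0.5915 -0.1107 -0.0011] [300. 153.]
recess 0.77 [ 0.6045 -0.1129  0.1036] [317. 164.]
recess 0.74 [0.3356 0.0685 0.0369] [63. 78.]
t 5.2917
cam [ 0.579 -0.034  0.523] view [-0.08 -0.26 -0.96]
```

View pics/w0.png

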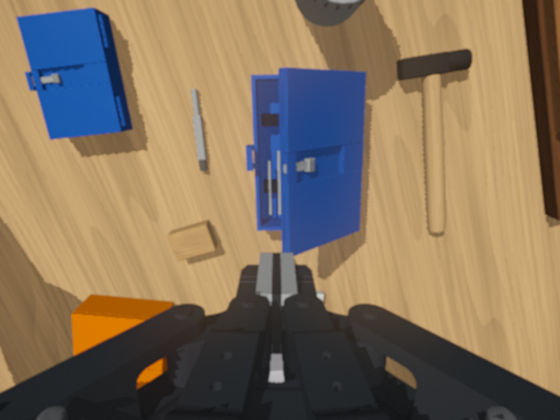

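The wrist picture confirms the choice: the larger blue case, with its keeper at (250,157), lid open and lock at (307,163). The small blue one is at (60,75). Now I shut the lid, pushing on the -y half away from the recess and the canister.

```bash
python3 - <<'E'
from h import *
yaw=-0.28; Q=quat(yaw,1); o=np.array([0.595,-0.110]); 
def W(u,v,z): # u = distance from hinge to free edge, v = case y
    a=0.065-u; return [*(o+[np.cos(yaw)*a-np.sin(yaw)*v, np.sin(yaw)*a+np.cos(yaw)*v]),z]
r.movep(W(.05,-.05,.22),Q)
f=lambda: np.round(r.read_state()["force"],1)
print(f()); r.move_straight(W(.055,-.05,.15),rate=.1,threshold=25)
for k in np.linspace(0,1,5)[1:]:
    hit=r.move_straight(W(.055+.045*k,-.05,.15+(.062-.15)*k),rate=.06,threshold=30); print(hit,f())
    if hit: break
hit=r.move_straight(W(.102,-.05,.053),rate=.02,threshold=15); print(hit,f(),r.read_state()["tcp_pos"])
r.move_straight(W(.102,-.05,.12)); r.movep(W(.085,-.05,.33),Q)
look("pics/w1.png")
E
```

```text
[-1.2  0.7  0.5]
False [-0.3 -0.4  0.5]
False [ 0.8 -0.   0.7]
False [0.5 0.3 0.1]
False [0.  0.4 0.3]
True [-0.6  0.4  8.1] [ 0.54689529 -0.14820835  0.05695683]
bit_case 0.98 [ 0.5935 -0.1066 -0.0021] [292. 115.]
bit_case 0.61 [0.3459 0.0685 0.0005] [45. 26.]
lid_hinge 0.72 [0.391  0.0652 0.033 ] [67. 10.]
lid_hinge 0.67 [ 0.6561 -0.1249  0.0484] [352. 117.]
lid_edge 0.71 [ 0.5301 -0.095   0.0569] [235. 123.]
lid_edge 0.63 [ 0.1786 -0.3151  0.0609] [ 29. 365.]
lock_top 0.71 [ 0.5642 -0.099   0.0558] [266. 117.]
lock_top 0.66 [ 0.2172 -0.3302  0.0554] [ 64. 365.]
lock_top 0.54 [0.3336 0.074  0.0401] [ 9. 17.]
recess 0.96 [ 0.2293 -0.3385  0.0482] [ 77. 364.]
recess 0.81 [ 0.5829 -0.1078  0.0523] [284. 120.]
recess 0.81 [0.3388 0.0677 0.0342] [20. 23.]
t 11.2083
```

View pics/w1.png

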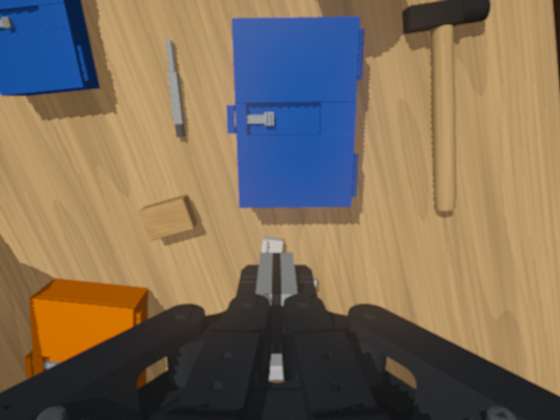

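The lid looks shut: contact was at z=0.057, with corners near (233,17), (359,17), (354,207) and (240,208), and the thumb piece at (269,119). I back-project these onto z=0.057 to refine the slide line.

```bash
python3 - <<'E'
from h import *
im,K,C=look("pics/w2.png")
def bp(u,v,z=.057):
    d=C[:3,:3]@np.linalg.inv(K)@[u,v,1]; return (C[:3,3]+d*(z-C[2,3])/d[2])[:2]
P=[bp(*p) for p in [(233,17),(359,17),(354,207),(240,208)]]
print(np.round(P,4),"centre",np.mean(P,0))
print("yaw",[np.arctan2(*(b-a)[::-1]) for a,b in [(P[0],P[1]),(P[3],P[2])]],np.arctan2(*(P[0]-P[3])[::-1])-np.pi/2,np.arctan2(*(P[1]-P[2])[::-1])-np.pi/2)
print("lock",bp(269,119),"recess ends",bp(247,119),bp(320,118),"sides",bp(300,102),bp(300,134))
big=cv2.resize(im[85:150,220:370],None,fx=5,fy=5,interpolation=cv2.INTER_CUBIC); cv2.imwrite("pics/w2c.png",big[:,:,::-1])
E
```

```text
bit_case 0.83 [ 0.5911 -0.1068 -0.0013] [289. 115.]
bit_case 0.71 [ 0.341   0.0667 -0.002 ] [43. 29.]
bit_case 0.69 [ 0.2354 -0.343   0.003 ] [ 98. 344.]
lid_hinge 0.82 [0.3927 0.0599 0.0322] [71. 15.]
lid_hinge 0.75 [ 0.6563 -0.1224  0.0514] [352. 114.]
lid_hinge 0.73 [ 0.5812 -0.1067  0.0501] [282. 120.]
lid_edge 0.92 [ 0.1796 -0.3187  0.0603] [ 32. 366.]
lid_edge 0.72 [ 0.5287 -0.0948  0.0568] [233. 123.]
lock_top 0.59 [0.3292 0.0721 0.0437] [ 4. 19.]
lock_top 0.49 [ 0.5686 -0.0983  0.057 ] [269. 116.]
lock_top 0.41 [ 0.2142 -0.3333  0.0533] [ 63. 366.]
recess 0.96 [0.3397 0.0673 0.0343] [21. 23.]
recess 0.77 [ 0.5835 -0.104   0.0548] [284. 117.]
recess 0.62 [ 0.2293 -0.336   0.0467] [ 77. 361.]
t 11.5083
[[ 0.5608  0.0048]
 [ 0.6834 -0.0305]
 [ 0.6342 -0.2245]
 [ 0.5068 -0.1891]] centre [ 0.59632736 -0.10980797]
yaw [np.float64(-0.2803024192828847), np.float64(-0.2709194266567814)] -0.2715035258111447 -0.2482496350853205
lock [ 0.56751218 -0.1018296 ] recess ends [ 0.54453599 -0.09521838] [ 0.62102949 -0.11612797] sides [ 0.60450221 -0.09397085] [ 0.59571726 -0.12664914]
```

View pics/w2c.png

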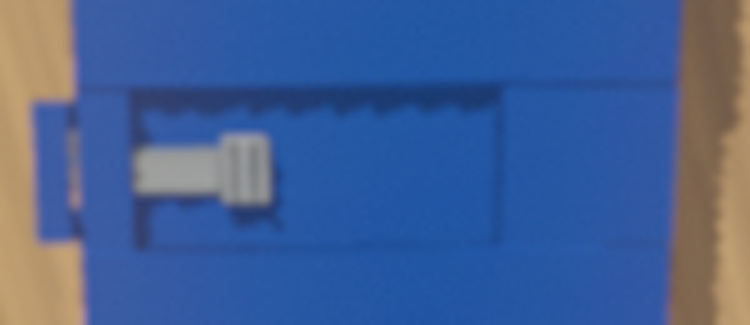

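The thumb piece sits about 95 mm from the hinge, near unlocked. The recess is free on its hinge side and the lid lies flat. Now the lock.

```bash
python3 - <<'E'
from h import *
yaw=-0.27; Q=quat(yaw,1); o=np.array([0.5962,-0.1098]); c,s=np.cos(yaw),np.sin(yaw)
def W(u,v,z):
    a=0.065-u; return [*(o+[c*a-s*v, s*a+c*v]),z]
def U(): 
    st=r.read_state(); d=np.array(st["tcp_pos"][:2])-o
    return np.round([.065-d@[c,s],d@[-s,c],st["tcp_pos"][2]],4), np.round(st["force"],1)
r.movep(W(.062,0,.10),Q)
hit=r.move_straight(W(.062,0,.052),rate=.04,threshold=8); print("down",hit,U())
if not hit:
    for u in (.070,.076,.082,.088,.094,.100,.106):
        hit=r.move_straight(W(u,0,.052),rate=.025,threshold=14); print(hit,U())
        if hit: break
    a=U()[0]
    r.move_straight(W(a[0]-.006,0,.052)); 
r.move_straight(W(U()[0][0],0,.12)); r.movep(W(.085,-.05,.33),Q)
im,K,C=look("pics/w3.png")
cv2.imwrite("pics/w3c.png",cv2.resize(im[0:230,200:400],None,fx=2.6,fy=2.6,interpolation=cv2.INTER_CUBIC)[:,:,::-1])
E
```

```text
down False (array([0.0618, 0.    , 0.0523]), array([ 0.6, -1.2, -1. ]))
False (array([0.0701, 0.    , 0.0521]), array([-0.9,  0.6,  0.3]))
False (array([ 0.0761, -0.    ,  0.052 ]), array([0.1, 0.7, 0.5]))
False (array([0.0821, 0.    , 0.0521]), array([-1. ,  1.3, -0.3]))
False (array([0.0881, 0.    , 0.0521]), array([-0.3,  0.2, -0.2]))
False (array([ 0.0942, -0.    ,  0.052 ]), array([-0.2,  0.1, -0.1]))
False (array([ 0.1   , -0.    ,  0.0521]), array([ 2.8, -1. , -0.8]))
True (array([ 0.1001, -0.    ,  0.0527]), array([ 8.1, -2.2, -0.8]))
bit_case 0.96 [ 0.2392 -0.3447  0.0042] [ 98. 344.]
bit_case 0.74 [ 0.3461  0.0656 -0.0022] [47. 27.]
bit_case 0.61 [ 0.5936 -0.1076 -0.0042] [291. 116.]
lid_hinge 0.81 [0.3941 0.0615 0.0303] [72. 12.]
lid_hinge 0.78 [ 0.6571 -0.1272  0.0479] [353. 120.]
lid_hinge 0.46 [ 0.4641 -0.0401  0.0063] [172.  90.]
lid_edge 0.68 [ 0.5337 -0.0949  0.0581] [237. 122.]
lid_edge 0.62 [ 0.1768 -0.3177  0.0606] [ 25. 365.]
lock_top 0.62 [0.33   0.0747 0.038 ] [ 7. 15.]
lock_top 0.57 [ 0.5515 -0.0965  0.0581] [253. 119.]
lock_top 0.54 [ 0.2156 -0.3332  0.0579] [ 59. 367.]
recess 0.9 [ 0.5816 -0.108   0.0523] [282. 121.]
recess 0.85 [ 0.2273 -0.3414  0.0463] [ 74. 364.]
recess 0.58 [0.3376 0.0704 0.036 ] [16. 17.]
t 18.45
```

View pics/w3c.png

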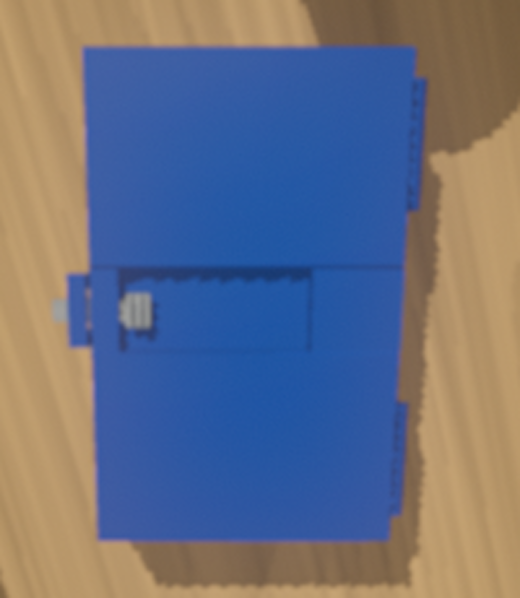

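The crop shows the thumb piece at the free-edge end of the recess (138,311). The tongue tip shows beyond the keeper arch at (58,310), and the lid is flat. The push ended against a hard stop, with the threshold tripped and no further travel.

```bash
python3 -c "
from cell import r
r.hand_in()"
```

```text
the job is handed in; nothing more can be done
```

I shut the lid of the large blue bit case, then slid its lock fully home, and handed the job in at about 18.5 s of the 40 s allowed.

- **Lid:** I pushed it down with the closed fingertips on the half away from the canister. Contact came at z = 0.057 m, which is the height given for the shut lid, and the pictures afterwards show it lying flat.
- **Lock:** I pushed it from inside the recess until it met a hard stop at the 14 N change-in-force limit.
    - The thumb piece moved about 16.6 mm in the picture, to about 111 mm from the hinge. The nominal locked position is 110 mm.
    - The tongue shows beyond the keeper.
- **Other things:** Every contact I made was on the case, but I took no final full-scene picture to confirm nothing else moved.

No check failed. The networks kept reporting the small blue and orange cases too, so I told them apart by position and by the pictures.

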